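# Hold the sprung dust gate half open at the setting gauge

### The arm

A 6-joint arm with a two-finger parallel gripper is mounted at the origin on a cart in front of the work surface, level with it; the furniture and walls round the work are solid. World frame = base frame: x ahead of the robot, y to its left, z up, the work surface at z = 0. Lengths are in mm, angles in rad, forces in N, time in s.
With the tool pointing down it reaches from about 400 to 825 mm from the base axis. Payload 7 kg.
Tool frame: the origin (TCP) lies at the very end of the fingers, on their centre line; the grasp point (between the pads) lies 19 mm behind it; z points along the fingers, y is the line along which they close (so a half turn about z gives the same grasp; the last joint's range is limited). The gripper opens to 88 mm and grips with 3 to 60 N. Pads are 19 mm wide; open, the fingers measure 130 mm over their backs; the gripper's body (78 mm by 193 mm) begins 47 mm behind the grasp point.
Start: joints at [-0.865, 0.359, 0.012, 0, -1.224, -0.288], TCP at [273.854, -616.927, 226.561] pointing down, gripper open.
Joint ranges: [-3.07, 3.07], [-1.43, 2.12], [-1.02, 1.25], [-3.03, 1.67], [-3.05, -0], [-3.03, 3.03]. Speed limits (rad/s): [2.39, 2.39, 3.01, 3.14, 3.14, 3.14].

### API

Orientations are given as a unit quaternion [x, y, z, w].
In Python, from plant import bot gives the robot as it stands. Calls block until the motion is done:
- bot.move_ptp(position, orientation): joint-space move of the TCP to a pose.
- bot.line_to(position, velocity=150, ori=None): straight line of the TCP; ori=None keeps the orientation; velocity is the mean speed in mm/s.
- bot.move_joints(angles): joint-space move.
- bot.move_gripper(opening, force=None): finger opening in mm; force is the grip in N (None keeps the last); returns when the fingers have stopped.
- bot.pause(seconds).
- bot.solve_ik(position, orientation): joint angles nearest the present ones, or None.
- bot.read_state(): the state.
- bot.camera(name): name is "side" or "top"; returns the picture (480x640x3 uint8, red, green, blue); there is no depth.
- bot.get_calibration(name): a dict with "fx", "fy", "cx", "cy" (pixels), "view" (4x4, takes a point from world to camera coordinates). Camera axes: x right, y up, looking along -z (the intrinsics and any distortion apply to the point x, -y, -z); pixel columns grow to the right and rows downward; lengths in mm; the calibration is good to about 2 mm. A picture is of the moment at which its call begins. get_calibration takes no time and is no camera call.
A pose or a line that the arm cannot do raises bot.Unreachable and nothing moves.
- bot.close_job(): hands the job in; it is judged then, once.
The state is a dict: "t": time; "joint_pos": joint angles; "qvel": joint speeds; "tau": joint torques, N m; "tcp_pos": TCP position; "eef_rot": TCP orientation; "contact_force": force on the tool from outside, world axes, zero at the start; "moment": the same for the moment, N m; "width": finger opening in mm; "finger_force": force on a finger pad.
Only numpy, scipy, OpenCV 4.12 (cv2) and the standard library are available. Lean on these libraries where they do the work, as an engineer would, in place of code of your own. Each camera call takes 0.05 s, during which the arm holds its last target. There are 200 camera calls.

### The job

Take the orange setting gauge from its wooden stand, push its steel blade all the way down into the slot of the blue block on the dust gate and let go of it, while the gate is still shut. Then slide the gate's sprung shutter by its black grip until its red pointer is level with the gauge, which is half of its travel, never running it on to the far end, and finish while holding it there against the spring with the gauge still in the slot. Leave the other things on the bench where they are.

Things in the scene. Friction and masses are not known exactly. Their poses are not given: they have to be found in the camera images.
- gate: Dust gate, fixed, varying place and yaw. Origin on the bench under the centre of its 56 mm port; z up. Grey base plate 16 mm thick, x -51..115, y -55..195 mm. Its shutter opens along +y between steel rails at x = -40 and 40 mm (tops at 31 mm height; red paint mark = half). Green spring barrel along y, 105..194 mm, top at 41 mm. Blue gauge block 56 (x) by 40 (y) mm at x 85, y 30, top at 45 mm.
- gate_slot (a point): Centre of the slot's mouth in the top of the blue block, 45 mm above the bench, at x = 85, y = 30 mm of the gate, axes as the gate's. The slot is 32 mm along the gate's x, 7 mm along its y and 45 mm deep, down to the bench, with a chamfered mouth.
- shutter (a joint): Slide of the steel shutter: 0 closed (as it starts), 0.060 m fully open, 0.030 m half travel; grows as it moves along the gate's +y. A spring always pushes it shut: about 3 N at 0, 7.5 N at half, 12 N at full travel.
- shutter_grip (a point): Centre of the top face of the shutter's upright black grip, 80 mm above the bench, axes as the gate's. Grip 30 mm (x) by 16 mm (y), free from 38 to 80 mm height; at x = 0, y = 0 of the gate when shut; moves with the shutter. A red pointer at its foot reaches 53 mm to +x, 33 to 36 mm high; at half travel it is level with the middle of slot and gauge.
- gauge: Setting gauge, loose, about 0.12 kg: steel blade 28 mm (x) by 4 mm (y) by 32 mm long, pointing down, under an orange grip 38 (x) by 16 (y) by 40 mm tall with a red line over its middle. Origin: centre of the blade's lower end; z up. It starts upright in the stand's slot, shoulders on the stand's top. Either way round (half turn about z) fits the slot.
- gauge_shoulder (a point): Centre of the underside of the orange grip (the shoulders), 32 mm above the gauge's origin, at the top of the blade; rests on the block's top when the blade is fully in.
- gauge_stand: Pale wooden stand, fixed, 70 mm (x) by 64 mm (y), 40 mm tall, at a varying place and yaw; origin at the centre of its underside. A slot 34 by 9 mm through its middle holds the gauge's blade.
- holesaw: Bystander, loose: red hole saw, 41 mm across, 54 mm tall; origin at the centre of its underside.
- tape_measure: Bystander, loose: yellow tape measure, 39 x 87 x 69 mm; origin at the centre of its underside.

How it is judged (in metres and radians):
On the way, in this order (a step that is already met when the one before it is completed fails the run):
1. the gauge's blade is fully down in the block's slot and let go, with the shutter still shut (within 6 mm) (horizontal distance between gauge_shoulder and gate_slot below 0.0045 m and z of gauge_shoulder in the frame of gate_slot between -0.003 and 0.003 m and angle between gauge's own z axis and vertical below 0.08 rad and contact force between the fingers and gauge below 0.1 N and value of joint shutter below 0.006 m), for 0.2 s.
2. the fingers hold the shutter at half travel, 24 to 36 mm (value of joint shutter between 0.024 and 0.036 m and contact force between the fingers and shutter above 2 N), for 0.3 s.
At the end, for the whole second after the job is handed in: The fingers still hold the shutter (over 2 N of contact) at rest between 24 and 36 mm of its 60 mm travel, nothing else propping it; the gauge stands upright, untouched, in the slot, its shoulders within 3 mm of the block's top and within 4.5 mm of the slot's centre (all of step 2 and velocity of joint shutter between -0.006 and 0.006 m/s and horizontal distance between gauge_shoulder and gate_slot below 0.0045 m and z of gauge_shoulder in the frame of gate_slot between -0.003 and 0.003 m and angle between gauge's own z axis and vertical below 0.08 rad and contact force between the fingers and gauge below 0.1 N and contact force between gauge and shutter below 0.2 N); the arm keeps its last pose, push and grip.
It fails at once if the shutter is run on towards its far end (past 54 mm) (value of joint shutter above 0.054 m).
It fails at once if a bystander is shifted by more than 30 mm (distance of any of holesaw, tape_measure from where it was at the start of the episode above 0.03 m).
It also fails if it takes over 56 s, if anything falls off the work surface, if the arm or the gripper's body presses on something with over 40 N, if the wrist force passes 120 N, or if a joint passes its speed limit or range.

## Working session

There is one attempt and no reset: what is moved stays moved. The work goes in short steps, each a Python script; the robot and the scene stay as the last script left them, time stands still between calls to the robot, and variables do not carry over. Pictures are saved under pics/ and viewed, at most 10 in all, crops included, and the job is handed in when it is done.

```bash
ls; mkdir -p pics
python3 - <<'E'
from plant import bot
import cv2
for n in("top","side"):
    cv2.imwrite(f"pics/{n}0.png",bot.camera(n)[:,:,::-1]); print(n,bot.get_calibration(n))
print(bot.read_state())
E
```

```text
pics
top {'fx': 605.3422188780984, 'fy': 605.3422188780984, 'cx': 310.99735966093107, 'cy': 238.7822187580368, 'view': array([[ 1.94294194e-02, -9.99809746e-01,  1.72307702e-03,
         4.14143083e+01],
       [ 9.94190705e-01,  1.95026485e-02,  1.05851257e-01,
        -5.06416709e+02],
       [-1.05864723e-01, -3.43561305e-04,  9.94380482e-01,
        -1.46524364e+03],
       [ 0.00000000e+00,  0.00000000e+00,  0.00000000e+00,
         1.00000000e+00]])}
side {'fx': 529.9478979788545, 'fy': 529.9478979788545, 'cx': 318.66655200769793, 'cy': 234.8746300928058, 'view': array([[ 8.70173807e-01, -4.92701538e-01,  6.53767376e-03,
        -4.11804056e+02],
       [ 2.31876366e-01,  4.21158162e-01,  8.76846140e-01,
        -2.20866572e+02],
       [-4.34776836e-01, -7.61492612e-01,  4.80726643e-01,
        -1.14405895e+03],
       [ 0.00000000e+00,  0.00000000e+00,  0.00000000e+00,
         1.00000000e+00]])}
{'t': 0.1, 'joint_pos': array([-8.64883453e-01,  3.59321731e-01,  1.11389162e-02, -3.00723761e-04,
       -1.22412040e+00, -2.88057484e-01]), 'qvel': array([ 0.00188017, -0.00233805,  0.00158008,  0.00268868, -0.00015224,
        0.0001969 ]), 'tau': array([-1.88833433e-04, -5.84163308e+01,  2.93753600e+01,  7.01551706e+00,
        1.01908366e-02, -4.38563711e-05]), 'tcp_pos': array([ 273.67554022, -616.53733675,  225.7085805 ]), 'eef_rot': array([-2.07360889e-01,  9.78264215e-01,  7.29702469e-04, -2.34951368e-04]), 'contact_force': array([-0.47839366, -0.43254965, -0.57618532]), 'moment': array([ 0.00831526,  0.01688723, -0.01497682]), 'finger_force': 0.0, 'width': 87.82463576030757}
```

View pics/top0.png

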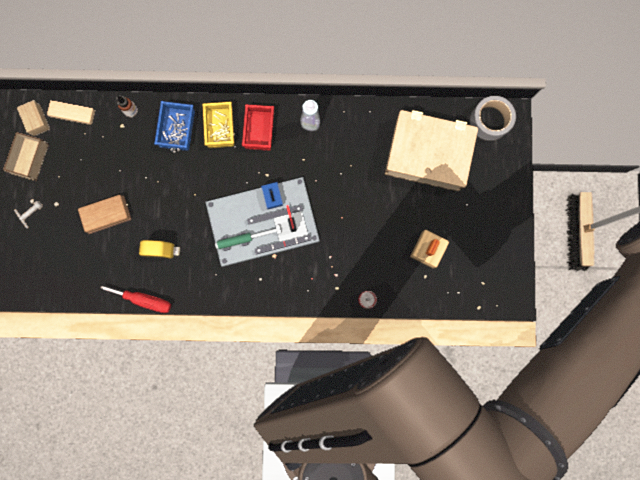

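View pics/side0.png

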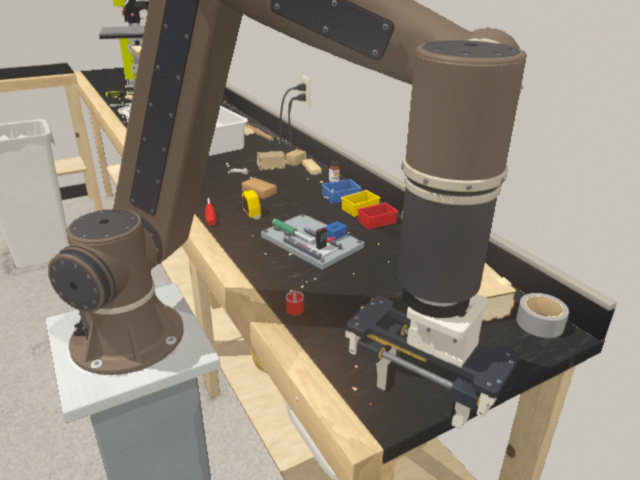

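The top view shows the gate around (262,222), with its blue block at (272,195), its grip at (292,218) and the barrel to the left. The stand with the gauge is at (430,248), the hole saw at (367,299) and the tape at (158,250). I'll enlarge the gate and stand.

```bash
cat > h.py <<'E'
import numpy as np, cv2
from plant import bot
from scipy.spatial.transform import Rotation as R
def ray(n,u,v,z):
    c=bot.get_calibration(n);V=np.array(c['view']);Rm=V[:3,:3];t=V[:3,3]
    d=Rm.T@np.array([(u-c['cx'])/c['fx'],-(v-c['cy'])/c['fy'],-1]);o=-Rm.T@t
    return o+d*(z-o[2])/d[2]
def proj(n,p):
    c=bot.get_calibration(n);V=np.array(c['view']);q=(V[:3,:3]@np.atleast_2d(p).T).T+V[:3,3]
    return np.c_[c['cx']-c['fx']*q[:,0]/q[:,2],c['cy']+c['fy']*q[:,1]/q[:,2]]
def crop(im,x0,y0,w,h,s):
    o=cv2.resize(im[y0:y0+h,x0:x0+w],None,fx=s,fy=s,interpolation=cv2.INTER_CUBIC)
    for x in range(-(-x0//10)*10,x0+w,10):
        cv2.line(o,((x-x0)*s,0),((x-x0)*s,6),(255,255,255),1); cv2.putText(o,str(x),((x-x0)*s,16),0,.35,(0,255,255),1)
    for y in range(-(-y0//10)*10,y0+h,10):
        cv2.line(o,(0,(y-y0)*s),(6,(y-y0)*s),(255,255,255),1); cv2.putText(o,str(y),(8,(y-y0)*s+4),0,.35,(0,255,255),1)
    return o
def down(yaw): # tool down, tool y axis at angle yaw in world
    y=np.array([np.cos(yaw),np.sin(yaw),0]);z=np.array([0,0,-1.]);x=np.cross(y,z)
    return R.from_matrix(np.c_[x,y,z]).as_quat()
E
python3 - <<'E'
from h import *
im=cv2.imread('pics/top0.png')
a=crop(im,200,172,125,98,4);b=crop(im,402,222,50,50,6)
o=np.zeros((400,800,3),np.uint8);o[:392,:500]=a;o[:300,500:]=b
cv2.imwrite('pics/c0.png',o)
E
```

```text
(no output)
```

View pics/c0.png

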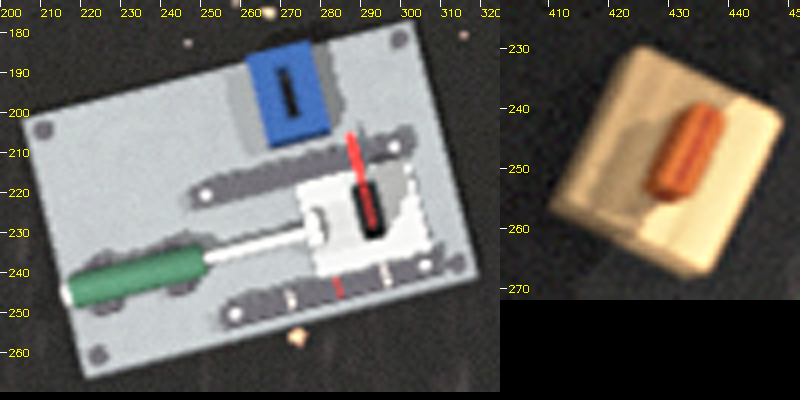

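```bash
cat > fit.py <<'E'
from h import *
from scipy.optimize import least_squares
def fit(n,obj,pix,x0):
    obj=np.array(obj,float);pix=np.array(pix,float)
    def w(p):
        c,s=np.cos(p[2]),np.sin(p[2]);return np.c_[p[0]+c*obj[:,0]-s*obj[:,1],p[1]+s*obj[:,0]+c*obj[:,1],obj[:,2]]
    r=least_squares(lambda p:(proj(n,w(p))-pix).ravel(),x0,x_scale=[1,1,.01]);return r.x,r.fun.reshape(-1,2)
E
python3 - <<'E'
from fit import *
np.set_printoptions(precision=2,suppress=True)
pg=[(22,122),(412,20),(478,277),(86,378),(289,92),(246,57),(308,41),(331,131),(270,148)]
og=[(115,195,16),(115,-55,16),(-51,-55,16),(-51,195,16),(85,30,45),(113,50,45),(113,10,45),(57,10,45),(57,50,45)]
pg=(np.array(pg)+.5)/4-.5+[200,172]
c=ray('top',270,222,16)
g,r=fit('top',og,pg,[c[0],c[1],.2]);print('gate',g);print(r)
ps=(np.array([(140,45),(283,120),(200,278),(50,210)])+.5)/6-.5+[402,222]
os=[(35,32,40),(35,-32,40),(-35,-32,40),(-35,32,40)]
c=ray('top',430,248,40)
s,r=fit('top',os,ps,[c[0],c[1],-.5]);print('stand',s);print(r)
print('grip top px',proj('top',[*g[:2],80]), 'gauge top', (proj('top',[*s[:2],80])-[402,222])*6)
print('slot', g[:2]+R.from_euler('z',g[2]).as_matrix()[:2,:2]@[85,30])
print(bot.solve_ik([s[0],s[1],70],down(s[2]+np.pi/2)),bot.solve_ik([s[0],s[1],70],down(s[2]-np.pi/2)))
E
```

```text
gate [536.11  97.7    0.27]
[[ 0.38 -0.12]
 [-0.25  0.55]
 [ 0.04 -0.04]
 [ 0.16  0.12]
 [-0.12  0.34]
 [-0.06  0.23]
 [ 0.22  0.19]
 [ 0.11 -0.53]
 [-0.47 -0.71]]
stand [ 485.31 -238.53   -0.47]
[[-0.57  1.  ]
 [-0.99  0.65]
 [ 0.02 -0.35]
 [ 1.53 -1.27]]
grip top px [[291.82 223.27]] gauge top [[185.63 151.53]]
slot [609.78 149.64]
[-0.09  0.3  -0.48  0.   -0.79 -1.94] [-0.09  0.3  -0.48  0.   -0.79  1.2 ]
```

The crop shows the plate corners, the block and its slot at (272,195), the shutter grip at (292,225), and the gauge's top at about (433,246) in the stand. The gate fits within 0.7 px. I'll refine the gauge from its orange blob, then go above it.

```bash
cat >> fit.py <<'E'
def boxpts(p,hx,hy,z0,z1):
    c,s=np.cos(p[2]),np.sin(p[2])
    return np.array([(p[0]+c*x-s*y,p[1]+s*x+c*y,z) for x in(-hx,hx) for y in(-hy,hy) for z in(z0,z1)])
def hullcen(n,p,*b):
    h=cv2.convexHull(proj(n,boxpts(p,*b)).astype(np.float32));m=cv2.moments(h);return np.array([m['m10'],m['m01']])/m['m00'],m['m00']
def blob(bgr,x0,y0,w,h,hmax=16,smin=140):
    k=cv2.cvtColor(bgr[y0:y0+h,x0:x0+w],cv2.COLOR_BGR2HSV);m=((k[...,0]<hmax)|(k[...,0]>172))&(k[...,1]>smin)&(k[...,2]>60)
    nb,l,st,ce=cv2.connectedComponentsWithStats(m.astype(np.uint8));i=1+np.argmax(st[1:,4]);return ce[i]+[x0,y0],st[i,4]
def solvexy(n,p,target,*b):
    r=least_squares(lambda q:hullcen(n,[*q,p[2]],*b)[0]-target,p[:2],diff_step=1e-3);return r.x
E
python3 - <<'E'
from fit import *
im=cv2.imread('pics/top0.png');s=np.array([485.31,-238.53,-.47])
c,a=blob(im,402,222,50,50);print(c,a,hullcen('top',s,19,8,40,80))
q=solvexy('top',s,c,19,8,40,80);print('gauge',q)
bot.move_gripper(70)
bot.move_ptp([*q,130],down(s[2]-np.pi/2))
st=bot.read_state();print(st['t'],st['tcp_pos'],st['joint_pos'])
t=bot.camera('side')[:,:,::-1];u=proj('side',[*q,60])[0].astype(int);print(u)
o=np.zeros((480,800,3),np.uint8)
o[:480,:400]=crop(t,max(u[0]-50,0),u[1]-70,100,120,4)
o[:480,400:]=crop(bot.camera('top')[:,:,::-1],380,190,100,120,4)
cv2.imwrite('pics/a1.png',o)
E
```

```text
[432.35036496 247.10218978] 137 (array([431.3664221 , 247.95887277]), 159.0633344859816)
gauge [ 487.42678616 -240.90168029]
2.2917 [ 487.54872882 -241.40468845  130.24814302] [-9.93546167e-02  2.29248101e-01 -4.09512628e-01  1.76713125e-04
 -9.31601448e-01  1.19850105e+00]
[379 307]
```

View pics/a1.png

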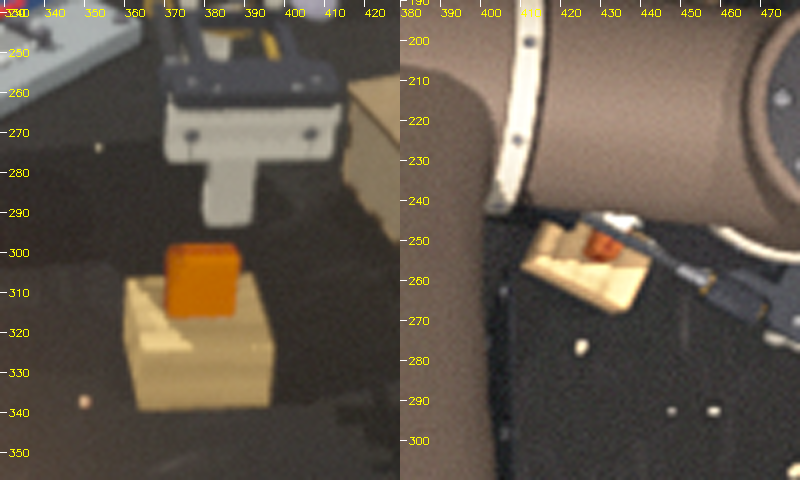

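The side view shows the gauge's grip at (380,307), where it was predicted, with the fingers above it and in line. I'll grip and lift.

Run:
```python
from fit import *
q=np.array([487.4,-240.9]);y=-.47
im=bot.camera('side')[:,:,::-1]
c,a=blob(im,355,285,50,40);print(c,a,hullcen('side',[*q,y],19,8,40,80))
bot.line_to([*q,47],velocity=120)
print(bot.read_state()['contact_force'])
bot.move_gripper(5,force=25)
s=bot.read_state();print(s['width'],s['finger_force'],s['contact_force'],s['tcp_pos'])
bot.line_to([*q,125],velocity=100)
s=bot.read_state();print(s['t'],s['width'],s['contact_force'],s['moment'])
g=np.array([536.11,97.7]);yaw=.27
slot=np.array([609.78,149.64])
bot.move_ptp([*slot,140],down(yaw-np.pi/2))
s=bot.read_state();print(s['t'],s['width'],s['tcp_pos'],s['joint_pos'])
im=bot.camera('side')[:,:,::-1];cv2.imwrite('pics/s2f.png',im)
u=proj('side',[*slot,70])[0].astype(int)
it=bot.camera('top')[:,:,::-1];cv2.imwrite('pics/t2f.png',it)
o=np.zeros((480,800,3),np.uint8)
o[:480,:400]=crop(im,u[0]-50,u[1]-60,100,120,4)
o[:480,400:]=crop(it,220,160,100,120,4)
cv2.imwrite('pics/a2.png',o)
```

```text
[377.48958333 302.16666667] 96 (array([379.61351146, 307.43916395]), 362.3808277891949)
[-0.23144056 -0.19708867  0.36244076]
15.785424383829096 24.981343746185303 [ 0.4197685  -0.02634073  0.05994658] [ 487.4159541  -240.90298187   46.98345835]
5.1167 16.072582330592926 [-0.44729935 -0.74174345 -1.22000328] [-0.08209798  0.1504378   0.00471872]
6.6333 15.806909972104616 [609.63514234 148.50330331 139.89296947] [ 5.49593602e-01  3.47657152e-01 -2.12898101e-01  9.42283141e-06
 -1.01073493e+00  1.28962958e+00]
```

View pics/a2.png

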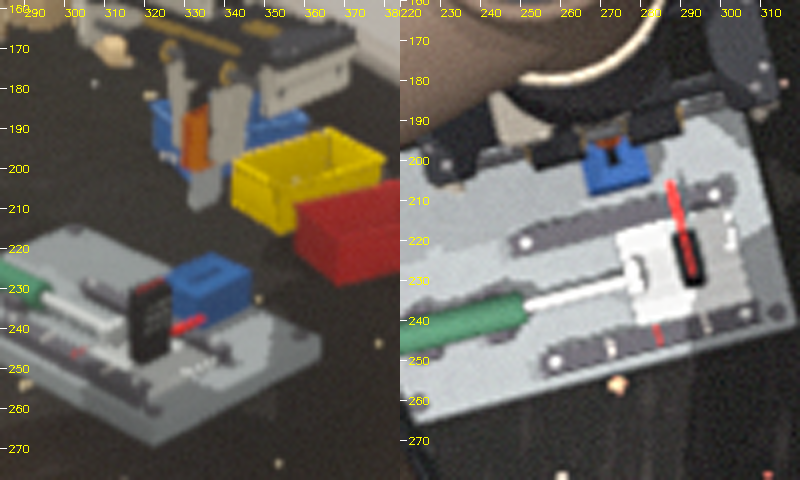

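The gauge is held, 15.8 mm between the pads. The side view has the blade's lower end at about (332,209), above the blue block with its slot at (333,223). I'll lower it to just above the slot and compare.

Run:
```python
from fit import *
slot=np.array([609.78,149.64])
bot.line_to([*slot,92],velocity=80)
bot.pause(.3)
s=bot.read_state();print(s['t'],s['tcp_pos'],s['contact_force'])
tp=s['tcp_pos']
im=np.ascontiguousarray(bot.camera('side')[:,:,::-1]);cv2.imwrite('pics/s3f.png',im)
it=bot.camera('top')[:,:,::-1];cv2.imwrite('pics/t3f.png',it)
u=proj('side',[*slot,55])[0].astype(int);x0,y0=u-[25,30];k=8
a=crop(im,x0,y0,50,60,k)
b=a.copy()
def f(p): return np.round((proj('side',p)-[x0,y0]+.5)*k-.5).astype(int)
P=boxpts([*slot,.27],28,20,45,45.01)[::2];cv2.polylines(b,[f(P)[[0,1,3,2]]],True,(0,255,0),1)
P=boxpts([*slot,.27],16,3.5,45,45.01)[::2];cv2.polylines(b,[f(P)[[0,1,3,2]]],True,(255,255,255),1)
z=tp[2]-39
for zz in(z,z+32):
    P=boxpts([*tp[:2],.27],14,2,zz,zz+.01)[::2];cv2.polylines(b,[f(P)[[0,1,3,2]]],True,(255,0,255),1)
cv2.imwrite('pics/a3.png',np.hstack([a,b]))
```

```text
7.7833 [609.978659   149.76063171  92.4766074 ] [-0.55999226 -0.21774916 -0.60571977]
```

View pics/a3.png

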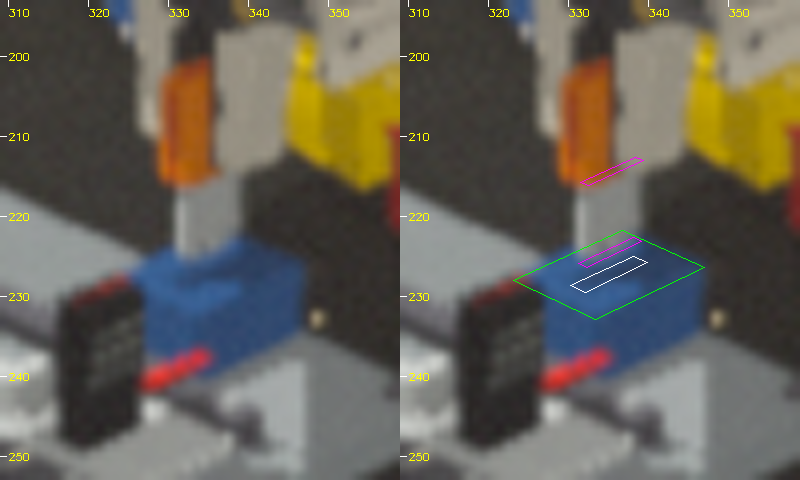

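The overlay agrees with the picture: the blade's edges and the block's corners lie within about 0.5 px (1 mm) of prediction. I'll insert it, watching the force.

Run:
```python
from fit import *
np.set_printoptions(precision=2,suppress=True)
slot=np.array([609.78,149.64])
z=88
while z>=52:
    bot.line_to([*slot,z],velocity=40);s=bot.read_state();f=s['contact_force']
    print(z,s['tcp_pos'],f)
    if abs(f[2])>8: break
    z-=3 if z>72 else 4
print(s['t'],s['width'],s['moment'])
```

```text
88 [609.49 149.5   87.58] [ 0.26 -0.85 -2.13]
85 [609.61 149.57  84.7 ] [-0.95  0.17 -1.09]
82 [609.62 149.58  81.72] [ 0.7   1.33 -1.3 ]
79 [609.61 149.57  78.73] [-0.4   0.61 -1.5 ]
76 [609.64 149.57  75.77] [-0.4   0.65 -1.23]
73 [609.61 149.58  72.74] [ 0.06  0.02 -1.07]
70 [609.62 149.55  69.74] [ 0.05 -0.37 -1.17]
66 [609.56 149.53  65.63] [-0.32  0.64 -1.76]
62 [609.58 149.54  61.63] [-0.01  1.05 -1.87]
58 [609.57 149.53  57.63] [-0.58 -0.43 -2.19]
54 [609.59 149.55  53.65] [ 0.33  0.07 -1.13]
10.6333 16.080891275207357 [-0.12  0.13 -0.  ]
```

Run:
```python
from fit import *
np.set_printoptions(precision=2,suppress=True)
slot=np.array([609.78,149.64])
for z in(52.5,51.5,50.5):
    bot.line_to([*slot,z],velocity=20);s=bot.read_state();print(s['tcp_pos'],s['contact_force'])
    if s['contact_force'][2]>4: break
bot.move_gripper(50);bot.pause(.3)
bot.line_to([*slot,150],velocity=150)
g=np.array([536.11,97.7]);r=R.from_euler('z',.27).as_matrix()[:2,:2]
bot.move_ptp([*(g+r@[-70,0]),150],down(.27-np.pi/2))
s=bot.read_state();print(s['t'],s['tcp_pos'],s['width'])
im=np.ascontiguousarray(bot.camera('side')[:,:,::-1]);it=np.ascontiguousarray(bot.camera('top')[:,:,::-1])
k=8
def pan(n,im,c):
    u=proj(n,[*c])[0].astype(int);x0,y0=u-[25,35];b=crop(im,x0,y0,50,60,k)
    f=lambda p:np.round((proj(n,p)-[x0,y0]+.5)*k-.5).astype(int)
    cv2.polylines(b,[cv2.convexHull(f(boxpts([*slot,.27],19,8,45,85)))],True,(0,255,0),1)
    cv2.polylines(b,[cv2.convexHull(f(boxpts([*g,.27],15,8,80,80.01)))],True,(255,255,0),1)
    return b
c=[*((slot+g)/2),60]
cv2.imwrite('pics/a4.png',np.hstack([pan('side',im,c),pan('top',it,c)]))
```

```text
[609.73 149.6   52.41] [-0.23 -0.41 -0.94]
[610.   149.71  51.98] [-2.06  0.6   3.63]
[610.01 149.72  51.93] [-4.99 -0.03 10.37]
13.9583 [468.3   78.81 149.81] 50.00425828322573
```

View pics/a4.png

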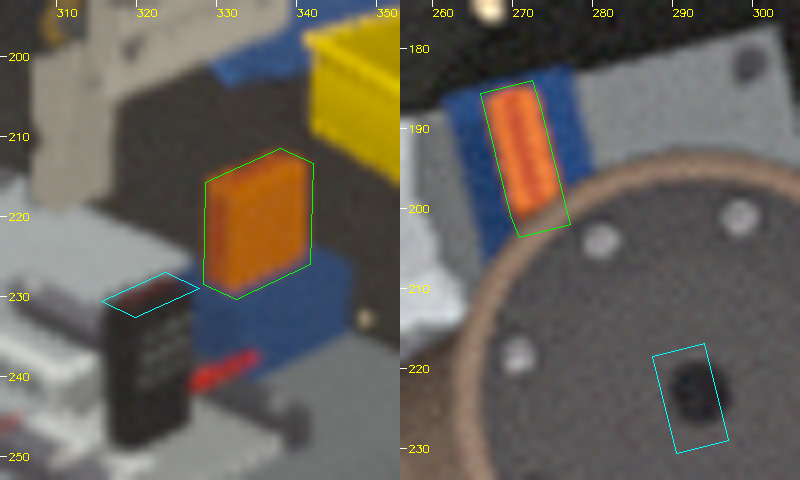

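The gauge is seated: motion stopped at the expected height, and its outline matches in both views. The shutter grip is where predicted. I'll grasp it and slide it 30 mm.

Run:
```python
from fit import *
np.set_printoptions(precision=2,suppress=True)
g=np.array([536.11,97.7]);r=R.from_euler('z',.27).as_matrix()[:2,:2];P=lambda y:g+r@[0,y]
def show(m):
    s=bot.read_state();print(m,s['t'],s['tcp_pos'],r.T@(s['tcp_pos'][:2]-g),r.T@s['contact_force'][:2],s['contact_force'][2],s['width'],s['finger_force'])
bot.move_gripper(56)
bot.line_to([*P(0),150],velocity=150)
bot.line_to([*P(0),47],velocity=90);show('down')
bot.move_gripper(8,force=40);show('grip')
for y in(8,16,24,30):
    bot.line_to([*P(y),47],velocity=30);show(y)
bot.pause(.5);show('end')
im=np.ascontiguousarray(bot.camera('side')[:,:,::-1]);it=np.ascontiguousarray(bot.camera('top')[:,:,::-1])
cv2.imwrite('pics/a5.png',np.hstack([crop(im,290,180,66,80,6),crop(it,240,170,66,80,6)]))
```

```text
down 16.3583 [536.51  97.9   47.56] [0.44 0.09] [0.03 0.08] 0.07073575934402071 56.00431635937434 0.0
grip 17.0833 [535.94  98.45  47.02] [0.04 0.77] [-1.74  5.54] 2.3346903116498074 15.694362090851527 40.00338613986969
8 17.5 [534.   105.33  47.03] [0.01 7.92] [ 0.42 -2.92] 0.43972120912002893 15.899614719547566 40.00272989273071
16 17.9167 [531.86 112.94  47.02] [-0.03 15.82] [ 0.5  -5.32] 0.3159581722043211 15.684792061851995 40.00330924987793
24 18.3333 [529.76 120.43  47.02] [-0.05 23.6 ] [ 1.04 -6.31] -0.3960132822987712 15.823309508927984 40.003530979156494
30 18.6833 [528.22 126.1   47.03] [-0.03 29.48] [ 1.35 -7.92] -0.3985504305464732 15.643068139161668 40.003652572631836
end 19.1833 [528.26 125.99  47.04] [-0.02 29.36] [ 1.4  -6.86] -0.44582780654501625 15.555855632997114 40.00456094741821
```

View pics/a5.png

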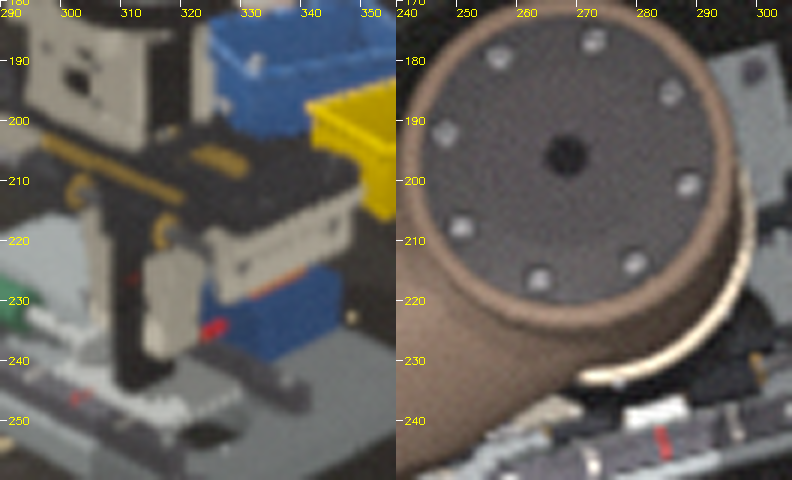

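The side view shows the grip between the fingers with the port opening at (210,243), the pointer at (324,228) against the middle of the block, and the gauge's orange edge still in place under the gripper body. The force along the slide, about 7 to 8 N, matches the spring at half travel. I'm handing it in.

```bash
python3 -c "
from plant import bot
print(bot.close_job())"
```

```text
the job is handed in; nothing more can be done
None
```

The job is handed in, but no verdict came back: the gauge was released fully down in the slot with the gate shut, and the gripper is holding the shutter at about 29 mm against the spring (about 7 N), at 19 s of the 56 s allowed.

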